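# Change pots at the decorating wheel

## Robot

A 6-joint arm with a two-finger parallel gripper is mounted at the origin on the work surface. World frame = base frame: x ahead of the robot, y to its left, z up, the work surface at z = 0. Lengths are in m, angles in rad, forces in N, time in s.
With the tool pointing down it reaches from about 0.375 to 0.925 m from the base axis. Payload 5.7 kg.
Tool frame: the origin (TCP) lies between the finger pads; the fingertips stand 14 mm ahead of it and the grasp point (between the pads) lies 5 mm behind it; z points along the fingers, y is the line along which they close (so a half turn about z gives the same grasp; the last joint's range is limited). The gripper opens to 88 mm and grips with 3 to 60 N. Pads are 20 mm wide; open, the fingers measure 115 mm over their backs; the gripper's body (75 mm by 178 mm) begins 61 mm behind the grasp point.
Start: joints at [1.073, 0.359, 1.51, -0, 1.272, -0.115], TCP at [0.224, 0.557, 0.237] pointing down, gripper open.
Joint ranges: [-2.97, 2.97], [-1.01, 2.36], [0.21, 2.38], [-0.96, 4.11], [0.2, 2.71], [-2.98, 2.98]. Speed limits (rad/s): [2.39, 2.39, 3.14, 3.14, 3.14, 3.14].

## Interface

Orientations are given as a rotation vector (axis times angle).
In Python, from plant import move_pose, move_straight, movej, command_gripper, sleep, solve_ik, get_obs, snapshot, Unreachable, finish_job gives the robot as it stands. Calls block until the motion is done:
- move_pose(position, orientation): joint-space move of the TCP to a pose.
- move_straight(position, ori=None, max_speed=0.15, threshold=None): straight line of the TCP; ori=None keeps the orientation; max_speed is the mean speed in m/s. With threshold (N) it stops when the force on the tool has changed by that much, and returns True; else False.
- movej(angles): joint-space move.
- command_gripper(opening, effort=None): opening from 0.0 (shut) to 1.0 (fully open); effort is the grip in N (None keeps the last); returns when the fingers have stopped.
- sleep(seconds).
- solve_ik(position, orientation): joint angles nearest the present ones, or None.
- get_obs(): the state.
- snapshot(name): name is "side" or "top"; returns a dict with "pixels" (400x640x3 uint8, red, green, blue), "range_z" (400x640 float32, m along the optical axis (not along the pixel's ray), 0 where there is no reading), "camera_matrix" (3x3 intrinsics, pixels), "pose" (4x4, takes a point from camera to world coordinates). Camera axes: x right, y up, looking along -z (the intrinsics and any distortion apply to the point x, -y, -z); pixel columns grow to the right and rows downward; lengths in m; the calibration is good to about 2 mm. A picture is of the moment at which its call begins.
A pose or a line that the arm cannot do raises Unreachable and nothing moves.
- finish_job(): hands the job in; it is judged then, once.
The state is a dict: "clock": time; "q": joint angles; "joint_vel": joint speeds; "joint_torque": joint torques, N m; "eef_pos": TCP position; "eef_rot": TCP orientation; "force": force on the tool from outside, world axes, zero at the start; "ft_torque": the same for the moment, N m; "grip_width": opening from 0.0 (shut) to 1.0 (fully open); "grip_force": force on a finger pad.
Only numpy, scipy, OpenCV 4.12 (cv2) and the standard library are available. Lean on these libraries where they do the work, as an engineer would, in place of code of your own. Each camera call takes 0.05 s, during which the arm holds its last target. There are 200 camera calls.

## Task

The coffee pot on the decorating wheel is finished: lift it out from under the lamp by its handle and stand it upright in the free space on the ware board. Put its lid on, properly seated, so that the two dry together, and lift the milk jug off the board by its handle and stand it upright in the middle of the wheel, next to be decorated. Set the pieces down without dropping them, do not bump the lamp, and leave the sugar bowl, the slip jar and the brush where they are.

Things in the scene. Friction and masses are not known exactly. Their poses are not given: they have to be found in the camera images.
- wheel: Decorating (banding) wheel: dark cast foot 156 mm across, fixed to the bench, carrying a round metal head 200 mm across, 12 mm thick, its flat top 90 mm above the bench. Origin on the wheel's upright axis at bench level. The head turns about this axis with slight friction (0.05 N m).
- lamp: White LED bar lamp, fixed to the bench: foot 130 mm across, 18 mm high, post 18 mm across in its centre; at its top a level bar, 40 mm wide (x), 20 mm thick, underside 305 mm above the bench, runs from 20 mm behind the post to 280 mm in its own +y, over the handle side of the coffee pot and square to it. Origin: foot's centre at bench level.
- board: Plywood ware board lying on the bench, fixed: 160 mm (its x) by 460 mm (its y), 18 mm thick. Origin at the centre of its underside, z up. The milk jug stands near its +y end and the sugar bowl near its -y end, each about 160 mm from the middle; the space in the middle is free.
- pot: Coffee pot, plain terracotta, 0.3 kg, lid off, standing upright about the middle of the wheel: foot 72 mm across, belly 93 mm, mouth 68 mm outside and 56 mm inside, 140 mm high. Origin: centre of its underside, z up. Handle to its own -x (at the start towards the ware board); thin spout to its own +x, tip 96 mm from the axis at 136 mm height.
- pot_handle: The coffee pot's handle: ear of flat strap 18 mm wide (y), 12 mm thick, in the pot's x-z plane, reaching 80 mm from the axis, 27 mm free inside. Origin in the strap's upper outer bend, 64.5 mm out, 114 mm above the pot's underside: pinch here across the width. The lamp bar is about 100 mm above: come in slanting, tool tilted about 35 degrees, tips towards the pot. Axes as the pot's.
- pot_rim (a point): Centre of the coffee pot's mouth, level with the rim, 140 mm above its underside.
- lid: The coffee pot's lid, terracotta, 70 g, knob up on the bench on the robot's side of the board: disc 70 mm across, under it a flange 7 mm deep tapering from 47 to 38 mm that drops into the pot's mouth; knob 22 mm across from 28 to 42 mm height; disc's top at 14 mm; 46 mm high. Origin: centre of the flange's underside, z up; seated it is 7 mm below the rim.
- jug: Milk jug of plain terracotta, about 0.23 kg, open, standing upright near the left (+y) end of the ware board: foot 66 mm across, belly 83 mm, 100 mm high, with a pouring lip to its own +x, tip 56 mm from the axis. Origin at the centre of its underside, z up. Its handle stands out to its own -x (roughly world +y at the start).
- jug_handle: The milk jug's handle: ear of flat strap 18 mm wide (y), 12 mm thick, in the jug's x-z plane, reaching 74 mm from the axis, 22 mm free inside. Origin in the strap's upper outer bend, 60 mm out from the axis to the jug's -x and 82 mm above its underside: pinch here across the width, tool tilted as for the pot. Axes as the jug's.
- bowl: Bystander: lidded sugar bowl of terracotta with a small knob, no handle, 82 mm across and 89 mm high, near the right (-y) end of the ware board. Origin at the centre of its underside.
- slip_jar: Bystander: closed glass jar with a white lid, 72 mm across and 85 mm high, on the bench to the right of the wheel. Origin at the centre of its underside.
- brush: Bystander: brush 190 mm long lying on the bench beyond the ware board.
There are look-alikes about, which are no part of the job. Leave any turquoise or yellow look-alike of the pot alone. Of the things shaped like the wheel, the metal one is meant.

How it is judged:
On the way, in this order (a step that is already met when the one before it is completed fails the run):
1. the coffee pot is lifted off the wheel by its handle (contact force between the fingers and pot_handle above 1 N and height (world z) of pot above 0.1 m and contact force between pot and wheel below 0.05 N), for 0.1 s.
2. the coffee pot stands upright on the ware board and has been let go (z of pot in the frame of board between 0.014 and 0.022 m and x of pot in the frame of board between -0.06 and 0.06 m and y of pot in the frame of board between -0.21 and 0.21 m and angle between pot's own z axis and vertical below 0.07 rad and linear speed of pot below 0.03 m/s and contact force between the fingers and pot below 0.05 N), for 0.3 s.
3. the milk jug is lifted off the ware board by its handle (contact force between the fingers and jug_handle above 1 N and height (world z) of jug above 0.028 m and contact force between jug and board below 0.05 N), for 0.1 s.
At the end, for the whole second after the job is handed in: The coffee pot stands upright (4 degrees) on the ware board, centre at least 20 mm inside its edges, its lid seated on the rim (8 mm, 4 degrees). The milk jug stands upright on the wheel, centre within 20 mm of the wheel's axis. All are at rest (z of pot in the frame of board between 0.014 and 0.022 m and x of pot in the frame of board between -0.06 and 0.06 m and y of pot in the frame of board between -0.21 and 0.21 m and angle between each of pot, jug's own z axis and vertical below 0.07 rad and linear speed of each of pot, lid, jug below 0.03 m/s and z of lid in the frame of pot_rim between -0.01 and -0.004 m and horizontal distance between lid and pot_rim below 0.008 m and angle between the z axis of lid and the z axis of pot, either way round below 0.07 rad and horizontal distance between jug and wheel below 0.02 m and z of jug in the frame of wheel between 0.086 and 0.094 m and angular speed of jug below 0.3 rad/s); the robot touches nothing.
It fails at once if the lamp is bumped (more than 3 N) (contact force between lamp and anything else above 3 N).
It fails at once if the coffee pot, the milk jug or the lid is dropped (moves faster than 0.5 m/s while not held) ((linear speed of pot above 0.5 m/s and contact force between the fingers and pot below 0.05 N) or (linear speed of jug above 0.5 m/s and contact force between the fingers and jug below 0.05 N) or (linear speed of lid above 0.5 m/s and contact force between the fingers and lid below 0.05 N)).
It fails at once if the coffee pot or the milk jug is tipped by more than 40 degrees (angle between any of pot, jug's own z axis and vertical above 0.7 rad).
It fails at once if the sugar bowl, the slip jar or the brush is moved by more than 20 mm (distance of any of bowl, slip_jar, brush from where it was at the start of the episode above 0.02 m).
It also fails if it takes over 72 s, if anything falls off the work surface, if the arm or the gripper's body presses on something with over 40 N, if the wrist force passes 120 N, or if a joint passes its speed limit or range.

## Working session

There is one attempt and no reset: what is moved stays moved. The work goes in short steps, each a Python script; the robot and the scene stay as the last script left them, time stands still between calls to the robot, and variables do not carry over. Pictures are saved under pics/ and viewed, at most 10 in all, crops included, and the job is handed in when it is done.

```bash
ls; mkdir -p pics; cat > h.py <<'E'
import numpy as np, cv2
from plant import *
from scipy.spatial.transform import Rotation as R
def cloud(s):
    K=np.array(s["camera_matrix"]);Z=s["range_z"];P=np.array(s["pose"])
    v,u=np.mgrid[:Z.shape[0],:Z.shape[1]]
    x=(u-K[0,2])/K[0,0]*Z; y=(v-K[1,2])/K[1,1]*Z
    p=np.stack([x,-y,-Z],-1)@P[:3,:3].T+P[:3,3]
    p[Z<=0]=np.nan
    return p
E
python3 - <<'E'
from h import *
import pickle
d={}
for n in("top","side"):
    s=snapshot(n);d[n]=s;cv2.imwrite(f"pics/{n}0.png",s["pixels"][...,::-1])
    print(n,{k:v for k,v in s.items() if k not in("pixels","range_z")},(s["range_z"]==0).mean())
pickle.dump(d,open("d0.pkl","wb"))
print(get_obs())
E
```

```text
pics
top {'camera_matrix': array([[378.92886686,   0.        , 327.48583557],
       [  0.        , 378.92886686, 198.75053057],
       [  0.        ,   0.        ,   1.        ]]), 'pose': array([[ 1.72284781e-02,  9.87137938e-01, -1.58939833e-01,
         3.77632879e-01],
       [-9.99845176e-01,  1.75781982e-02,  7.94612384e-04,
        -1.47356856e-01],
       [ 3.57826791e-03,  1.58901535e-01,  9.87287951e-01,
         1.17339778e+00],
       [ 0.00000000e+00,  0.00000000e+00,  0.00000000e+00,
         1.00000000e+00]])} 0.00415234375
side {'camera_matrix': array([[418.33378485,   0.        , 314.14702836],
       [  0.        , 418.33378485, 203.09633522],
       [  0.        ,   0.        ,   1.        ]]), 'pose': array([[ 0.80391324,  0.37801583, -0.4591596 ,  0.04545212],
       [-0.59473998,  0.50731566, -0.62363064, -0.87411138],
       [-0.0028034 ,  0.7744255 ,  0.6326589 ,  0.86634878],
       [ 0.        ,  0.        ,  0.        ,  1.        ]])} 0.00382421875
{'clock': 0.1, 'q': array([ 1.07290212e+00,  3.59425812e-01,  1.51133112e+00, -1.09253033e-05,
        1.27253639e+00, -1.15141481e-01]), 'joint_vel': array([-0.00039538, -0.00143531, -0.00104662,  0.00024275,  0.00085525,
        0.00185139]), 'joint_torque': array([ 7.36809834e-04, -5.16357315e+01, -2.71405452e+01,  6.78739278e-02,
        2.75903055e-02, -5.70353825e-05]), 'eef_pos': array([0.22382108, 0.55602231, 0.23589529]), 'eef_rot': array([-5.97462432e-01, -3.08374367e+00,  2.55143799e-03]), 'force': array([-0.4391426 , -0.54443843, -0.15802067]), 'ft_torque': array([-0.06837138, -0.01616478, -0.03506997]), 'grip_force': 0.0, 'grip_width': 1.0020645961889514}
```

View pics/top0.png

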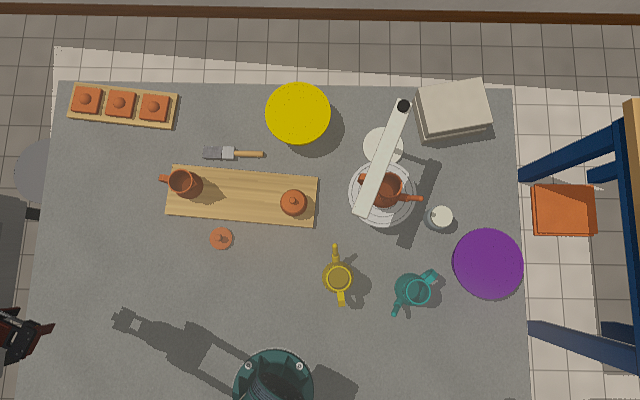

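View pics/side0.png

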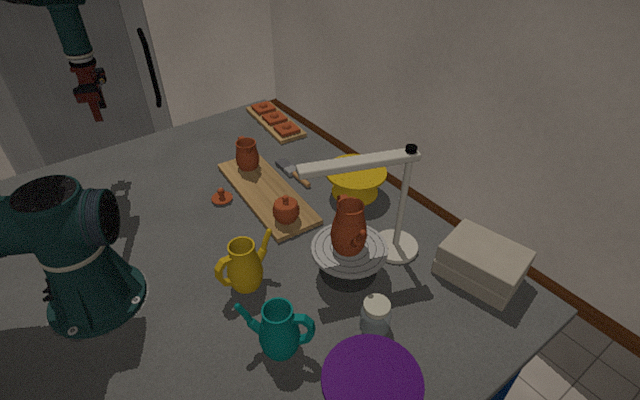

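Candidates for the pot:
- Terracotta pot under the lamp: top (385,190), side (350,228).
- Yellow pot: top (339,278). Turquoise pot: top (415,290).

Candidates for the wheel:
- Metal: top (382,195). Yellow: top (298,113). Purple: top (488,264).

By the description I choose the terracotta pot and the metal wheel. The jug is at top (184,183), the lid at (221,238), and the bowl at (293,202), which is not the lid. Next I'll measure them and check in one crop.

```bash
cat > m.py <<'E'
from h import *
import pickle
from scipy.optimize import least_squares
d=pickle.load(open("d0.pkl","rb"))
def circ(p,r=None):
    f=lambda c:np.hypot(p[:,0]-c[0],p[:,1]-c[1])-(c[2] if r is None else r)
    x0=[*np.median(p[:,:2],0),.04]
    s=least_squares(f,x0 if r is None else x0[:2],loss="soft_l1",f_scale=.002)
    return s.x.round(4),len(p),np.std(f(s.x)).round(4)
C={n:cloud(d[n]) for n in d}
hsv={n:cv2.cvtColor(d[n]["pixels"],cv2.COLOR_RGB2HSV) for n in d}
terra={n:(hsv[n][...,0]<13)&(hsv[n][...,1]>110) for n in d}
if __name__=="__main__":
    for n in d:
        p=C[n];m=terra[n].astype(np.uint8)
        k,l,st,ce=cv2.connectedComponentsWithStats(m)
        for i in range(1,k):
            if st[i,4]>60:
                q=p[l==i];q=q[~np.isnan(q[:,0])]
                print(n,st[i],ce[i].round(),q.min(0).round(3),q.max(0).round(3),np.median(q,0).round(3))
    # board
    p=C["top"];m=((hsv["top"][...,0]>=13)&(hsv["top"][...,0]<28)&(hsv["top"][...,1]>60)&(p[...,2]<.04)&(p[...,2]>.008)).astype(np.uint8)
    m=cv2.morphologyEx(m,cv2.MORPH_OPEN,np.ones((5,5)))
    k,l,st,ce=cv2.connectedComponentsWithStats(m)
    for i in range(1,k):
        q=p[l==i][:,:2].astype(np.float32)
        if len(q)>500: print("wood",ce[i],cv2.minAreaRect(q),np.median(p[l==i][:,2]))
    for n in d:
        p=C[n];z=p[...,2]; 
        reg=(np.hypot(p[...,0]-.39,p[...,1]+.3)<.16)
        w=reg&(abs(z-.09)<.006)&~terra[n]
        q=p[w][:,:2].astype(np.float32);print(n,"wheel pts",len(q),cv2.minEnclosingCircle(q),np.median(z[w]))
        b=(abs(z-.325)<.01)&(np.hypot(p[...,0]-.4,p[...,1]+.3)<.35)
        print(n,"bar",cv2.minAreaRect(p[b][:,:2].astype(np.float32)),p[b].mean(0),b.sum())
    im=d["top"]["pixels"][80:260,150:470,::-1]
    im2=d["side"]["pixels"][120:300,190:430,::-1]
    a=cv2.resize(im,(800,450),interpolation=cv2.INTER_CUBIC);cv2.imwrite("pics/c1.png",a)
E
python3 m.py
```

```text
top [53  4 20 11 62] [62.  9.] [ 1.689  1.237 -0.758] [ 1.707  1.38  -0.658] [ 1.7    1.324 -0.705]
top [140   6  27  10  87] [153.  11.] [ 1.691  0.745 -0.75 ] [ 1.706  0.912 -0.664] [ 1.7    0.817 -0.703]
top [ 71  86  32  28 721] [ 87. 100.] [0.825 0.581 0.015] [0.914 0.673 0.049] [0.865 0.622 0.03 ]
top [105  90  32  28 713] [120. 104.] [0.814 0.472 0.012] [0.903 0.563 0.05 ] [0.855 0.513 0.031]
top [139  94  31  28 707] [154. 108.] [0.803 0.363 0.013] [0.89  0.459 0.047] [0.843 0.405 0.031]
top [158 169  45  30 803] [183. 183.] [0.553 0.219 0.018] [0.63  0.345 0.122] [0.598 0.284 0.078]
top [374 172  50  36 809] [392. 192.] [ 0.524 -0.391  0.09 ] [ 0.611 -0.274  0.232] [ 0.551 -0.321  0.171]
top [ 530  184   68   52 3275] [563. 210.] [ 0.52  -1.502 -0.757] [ 0.78  -1.186 -0.693] [ 0.646 -1.336 -0.714]
top [280 190  27  26 551] [293. 203.] [ 0.506 -0.085  0.052] [ 0.578 -0.007  0.11 ] [ 0.54  -0.05   0.081]
top [210 227  22  23 385] [220. 238.] [ 0.404  0.144 -0.001] [0.472 0.21  0.048] [0.438 0.174 0.012]
top [  0 321  12  26 163] [  3. 332.] [0.189 0.51  0.343] [0.239 0.535 0.3
[... 1684 characters left out ...]
02097969700871538
wood [244.69130075 196.25020713] ((0.5724800825119019, 0.11843936890363693), (0.4594157338142395, 0.1609666347503662), 85.68692779541016) 0.016484911149793113
top wheel pts 909 ((0.3908202350139618, -0.29900914430618286), 0.1597032994031906) 0.08844648115612164
top bar ((0.6155142784118652, -0.2729687988758087), (0.0400778092443943, 0.2967410385608673), 68.54573059082031) [ 0.60391356 -0.26830266  0.32514866] 2031
side wheel pts 1420 ((0.3901072144508362, -0.30012214183807373), 0.1600019782781601) 0.09025243365109614
side bar ((0.6147425174713135, -0.27642208337783813), (0.04439273476600647, 0.29554685950279236), 68.13882446289062) [ 0.60438096 -0.27868012  0.32541495] 1625
```

```bash
sleep 1; ls pics
```

```text
c1.png
side0.png
top0.png
```

View pics/c1.png

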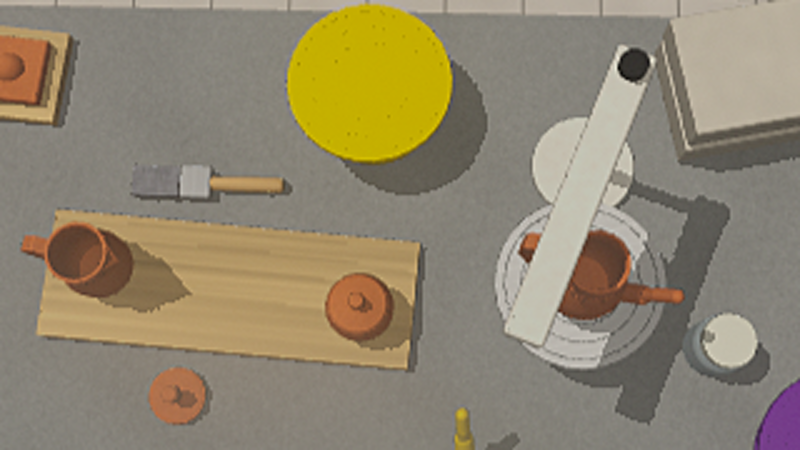

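The crop confirms it: the terracotta pot stands on the metal wheel under the bar, with its handle showing at crop (532,245) and its spout tip at (680,295). The jug handle is at (35,245) and the lid at (178,395). Next come the precise fits.

```bash
cat > fit.py <<'E'
from m import *
def sel(n,c,r,z0,z1,t=True):
    p=C[n];z=p[...,2]
    w=(np.hypot(p[...,0]-c[0],p[...,1]-c[1])<r)&(z>z0)&(z<z1)&(terra[n]==t)
    return p[w]
for n in d:
    w=sel(n,(.548,-.31),.125,.083,.096,False);h,_=0,0
    hull=cv2.convexHull(w[:,:2].astype(np.float32))[:,0]
    print(n,"wheel",circ(hull,.1),circ(hull),np.median(w[:,2]))
    q=sel(n,(.55,-.32),.07,.224,.24); print(n,"potrim",circ(q,.031),circ(q),np.percentile(q[:,2],95))
    q=sel(n,(.55,-.32),.12,.17,.24); q=q[np.hypot(q[:,0]-.551,q[:,1]+.31)>.055]
    print(n,"far pts +y",q[q[:,1]>-.29].mean(0),"n",(q[:,1]>-.29).sum(),"-y",q[q[:,1]<-.33].mean(0), "tip",q[q[:,1]<np.min(q[:,1])+.012].mean(0))
    q=sel(n,(.59,.27),.06,.112,.125); print(n,"jugrim",circ(q),np.percentile(q[:,2],95))
    q=sel(n,(.598,.28),.12,.06,.112); q=q[q[:,1]>.318]; print(n,"jug handle",q.mean(0) if len(q) else 0,len(q))
    q=sel(n,(.438,.174),.06,.009,.02); hull=cv2.convexHull(q[:,:2].astype(np.float32))[:,0];print(n,"lid",circ(hull),circ(hull,.035))
    q=sel(n,(.438,.174),.06,.036,.06); print(n,"knob",circ(q,.009),q.mean(0))
    q=sel(n,(.545,-.05),.06,.02,.13); print(n,"bowl",circ(q,.041))
    p=C[n];q=p[(np.hypot(p[...,0]-.7,p[...,1]+.29)<.12)&(abs(p[...,2]-.018)<.005)]
    print(n,"lampfoot",circ(q) if len(q)>10 else 0)
E
python3 fit.py
```

```text
top wheel (array([ 0.5732, -0.3062]), 44, np.float64(0.0004)) (array([ 0.5731, -0.3061,  0.0992]), 44, np.float64(0.0004)) 0.08849658453818077
top potrim (array([ 0.569 , -0.3039]), 112, np.float64(0.0178)) (array([ 0.5689, -0.3041,  0.0307]), 112, np.float64(0.0177)) 0.23062281228782658
top far pts +y [ 0.59360872 -0.23627608  0.19912907] n 47 -y [ 0.5388623  -0.37640786  0.21285816] tip [ 0.53624041 -0.38446325  0.2236244 ]
top jugrim (array([0.5933, 0.2719, 0.0342]), 156, np.float64(0.0063)) 0.11984784930552839
top jug handle [0.60117059 0.33130548 0.09835344] 43
top lid (array([0.4384, 0.1766, 0.0333]), 25, np.float64(0.0006)) (array([0.4389, 0.1767]), 25, np.float64(0.0007))
top knob (array([0.4388, 0.1783]), 39, np.float64(0.0026)) [0.43874612 0.17657494 0.04296449]
top bowl (array([ 0.5617, -0.0421]), 549, np.float64(0.0139))
top lampfoot (array([ 0.7351, -0.3271,  0.0489]), 356, np.float64(0.0109))
side wheel (array([ 0.5733, -0.3092]), 42, np.float64(0.0006)) (array([ 0.5731, -0.3095,  0.0995]), 42, np.float64(0.0006)) 0.09045230644243074
side potrim (array([ 0.5696, -0.3073]), 199, np.float64(0.0119)) (array([ 0.5697, -0.3073,  0.0312]), 199, np.float64(0.0119)) 0.23186976654430186
side far pts +y [ 0.58978399 -0.25248557  0.20768889] n 43 -y [ 0.53808318 -0.38046963  0.20260419] tip [ 0.53577218 -0.38996766  0.22189723]
side jugrim (array([0.5937, 0.268 , 0.0344]), 101, np.float64(0.0064)) 0.12069955746176109
side jug handle [0.60230415 0.32968158 0.10495112] 3
side lid (array([0.4395, 0.1729, 0.0338]), 16, np.float64(0.0011)) (array([0.4397, 0.1738]), 16, np.float64(0.0011))
side knob (array([0.4403, 0.1716]), 29, np.float64(0.002)) [0.43862459 0.16965673 0.04347118]
side bowl (array([ 0.5505, -0.0434]), 588, np.float64(0.0115))
side lampfoot (array([ 0.7471, -0.3285,  0.0416]), 749, np.float64(0.0144))
```

```bash
cat >> h.py <<'E'
def ori(deg,tilt=35,sgn=1):
    a=np.radians(deg);t=np.radians(tilt);u=np.array([np.cos(a),np.sin(a),0])
    z=-np.sin(t)*u-np.array([0,0,np.cos(t)]);y=sgn*np.array([-np.sin(a),np.cos(a),0])
    return R.from_matrix(np.c_[np.cross(y,z),y,z]).as_rotvec()
def tcp(base,deg,hr,hz,tilt=35,sgn=1,back=0):
    """TCP pose for gripping the handle (hr out, hz up) of a vessel at base whose handle points at deg"""
    a=np.radians(deg);o=ori(deg,tilt,sgn);z=R.from_rotvec(o).as_matrix()[:,2]
    return np.array(base)+[hr*np.cos(a),hr*np.sin(a),hz]+(.005-back)*z,o
POT=np.array([.569,-.3055,.09]);WHEEL=np.array([.573,-.308,.09]);JUG=np.array([.5935,.270,.018]);LID=np.array([.4385,.1748,0])
UA=68.5;JA=82.3;DEST=np.array([.569,.1135,.018]);PH=(.0645,.114);JH=(.060,.082)
E
python3 - <<'E'
from h import *
def t(n,p,o):
    q=solve_ik(p,o);print(n,p.round(3),None if q is None else np.round(q,2))
for s in(1,-1):
    t("pot",*tcp(POT,UA,*PH,sgn=s));t("potapp",*tcp(POT,UA,*PH,sgn=s,back=.12))
    t("potout",*tcp(POT+[.07,.18,.06],UA,*PH,sgn=s))
    for a in(68.5,90,120,150,180,200,-120,-90): t(f"dest{a}",*tcp(DEST,a,*PH,sgn=s)); 
    t("jug",*tcp(JUG,JA,*JH,sgn=s));t("jugw",*tcp(WHEEL,UA,*JH,sgn=s));t("jughi",*tcp(JUG+[0,0,.22],JA,*JH,sgn=s))
for a in range(0,180,30): t(f"lid{a}",LID+[0,0,.033],ori(a,0))
E
```

```text
pot [ 0.592 -0.248  0.2  ] [-0.18  0.55  1.45 -0.62  1.32 -2.73]
potapp [ 0.617 -0.184  0.298] [-0.08  0.5   1.29 -0.58  1.55 -2.78]
potout [ 0.662 -0.068  0.26 ] [ 0.08  0.61  1.19 -0.54  1.63 -2.64]
dest68.5 [0.592 0.171 0.128] [ 0.41  0.75  1.26 -0.42  1.59 -2.26]
dest90 [0.569 0.175 0.128] [ 0.5   0.66  1.46 -0.54  1.37 -2.44]
dest120 [0.538 0.167 0.128] [ 0.55  0.51  1.78 -0.74  1.02 -2.66]
dest150 [0.516 0.144 0.128] None
dest180 [0.507 0.114 0.128] None
dest200 [0.511 0.092 0.128] [-0.16  0.28  2.3   1.5   0.28 -0.35]
dest-120 [0.538 0.06  0.128] [-0.43  0.41  2.01  0.85  0.86 -0.52]
dest-90 [0.569 0.052 0.128] [-0.39  0.55  1.7   0.6   1.22 -0.69]
jug [0.601 0.327 0.096] [ 0.62  0.86  1.09 -0.43  1.63 -2.31]
jugw [ 0.594 -0.255  0.168] [-0.19  0.59  1.47 -0.63  1.27 -2.7 ]
jughi [0.601 0.327 0.316] [ 0.62  0.7   0.89 -0.47  1.96 -2.48]
pot [ 0.592 -0.248  0.2  ] [-0.18  0.55  1.45 -0.62  1.32  0.41]
potapp [ 0.617 -0.184  0.298] [-0.08  0.5   1.29 -0.58  1.55  0.36]
potout [ 0.662 -0.068  0.26 ] [ 0.08  0.61  1.19 -0.54  1.63  0.5 ]
dest68.5 [0.592 0.171 0.128] [ 0.41  0.75  
[... 296 characters left out ...]
[0.538 0.06  0.128] [-0.43  0.41  2.01  0.85  0.86  2.62]
dest-90 [0.569 0.052 0.128] [-0.39  0.55  1.7   0.6   1.22  2.45]
jug [0.601 0.327 0.096] [ 0.62  0.86  1.09 -0.43  1.63  0.83]
jugw [ 0.594 -0.255  0.168] [-0.19  0.59  1.47 -0.63  1.27  0.44]
jughi [0.601 0.327 0.316] [ 0.62  0.7   0.89 -0.47  1.96  0.66]
lid0 [0.438 0.175 0.033] [ 0.23  0.48  1.98 -0.    0.68 -1.34]
lid30 [0.438 0.175 0.033] [ 0.23  0.48  1.98 -0.    0.68 -1.86]
lid60 [0.438 0.175 0.033] [ 0.23  0.48  1.98  0.    0.68 -2.39]
lid90 [0.438 0.175 0.033] [ 0.23  0.48  1.98 -0.    0.68 -2.91]
lid120 [0.438 0.175 0.033] [ 0.23  0.48  1.98 -0.    0.68  2.85]
lid150 [0.438 0.175 0.033] [ 0.23  0.48  1.98 -0.    0.68  2.33]
```

```bash
sed -i 's/DEST=np.array(\[.569,.1135/DEST=np.array([.569,.107/; s/,sgn=1/,sgn=-1/g' h.py; python3 - <<'E'
from h import *
command_gripper(.5,40)
move_pose(*tcp(POT,UA,*PH,back=.2))
print(get_obs()["clock"],get_obs()["force"])
print(move_straight(*tcp(POT,UA,*PH,back=.04),max_speed=.2,threshold=8))
o=get_obs();print(o["clock"],o["eef_pos"],o["force"])
for n in("top","side"):
    s=snapshot(n)["pixels"][...,::-1]
    c=s[90:270,290:490] if n=="top" else s[130:310,250:450]
    cv2.imwrite(f"pics/{n}1.png",cv2.resize(c,(400,360),interpolation=cv2.INTER_CUBIC))
cv2.imwrite("pics/a1.png",np.hstack([cv2.imread("pics/top1.png"),cv2.imread("pics/side1.png")]))
E
```

```text
3.8 [ 0.29203793 -0.04351554  1.17892025]
False
4.75 [ 0.60084478 -0.22651029  0.23357848] [0.41373955 0.38959662 1.16868297]
```

View pics/a1.png

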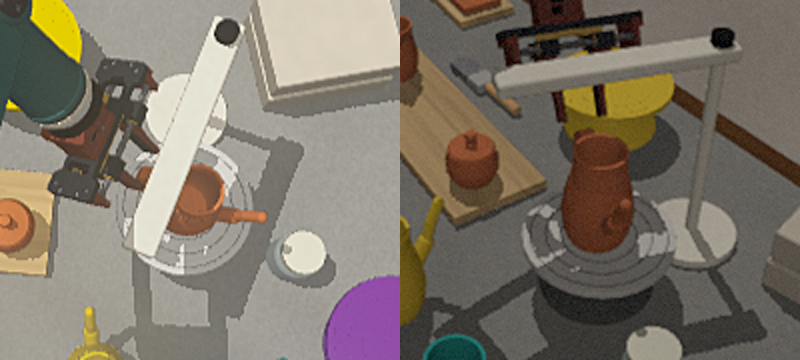

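The fingers straddle the handle at crop (145,180), between the handle and the bar, and are clear of the lamp. I'll close in, grip and lift.

```bash
python3 - <<'E'
from h import *
print(move_straight(*tcp(POT,UA,*PH),max_speed=.08,threshold=8))
command_gripper(0,45)
o=get_obs();print(o["clock"],o["eef_pos"],o["force"],o["grip_width"],o["grip_force"])
p,r=tcp(POT,UA,*PH);u=np.array([np.cos(np.radians(UA)),np.sin(np.radians(UA)),0])
move_straight(p+[0,0,.008],max_speed=.04)
o=get_obs();print(o["force"],o["ft_torque"])
move_straight(p+[0,0,.03]+.03*u,max_speed=.08)
move_straight(p+[0,0,.06]+.18*u,max_speed=.15)
o=get_obs();print(o["clock"],o["eef_pos"],o["force"],o["grip_width"],o["grip_force"])
for n in("top","side"):
    s=snapshot(n)["pixels"][...,::-1]
    cv2.imwrite(f"pics/{n}2.png",cv2.resize(s,(400,250),interpolation=cv2.INTER_AREA) if n=="top" else cv2.resize(s[60:310,200:400],(400,500),interpolation=cv2.INTER_CUBIC))
E
```

```text
False
6.025 [ 0.59187693 -0.2480029   0.20013916] [0.70837194 0.63083714 0.97224152] 0.19570033714097287 45.00070606358349
[ 0.16570364  1.24616967 -3.34007029] [ 0.64116407 -0.17368741 -0.05372158]
8.1583 [ 0.65705814 -0.08144186  0.25970586] [-0.34906756 -0.70615515 -2.85834009] 0.1982033454722914 44.99997654464096
```

View pics/side2.png

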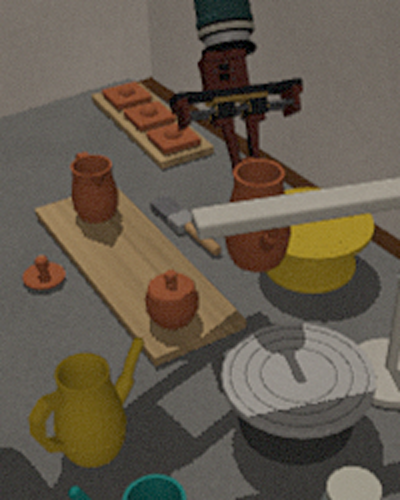

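The pot hangs upright at (255,215), clear of the lamp. I'll carry it over the board and check its tilt before lowering.

```bash
cat >> h.py <<'E'
def terra_pts():
    out={}
    for n in("top","side"):
        s=snapshot(n);h=cv2.cvtColor(s["pixels"],cv2.COLOR_RGB2HSV)
        out[n]=cloud(s)[(h[...,0]<13)&(h[...,1]>110)]
    return out
def rim(c,ztop,r=.06,band=.012):
    """plane + centre of the terracotta rim near c at height ztop: (centre, slope dz/dx, dz/dy)"""
    for n,p in terra_pts().items():
        q=p[(np.hypot(p[:,0]-c[0],p[:,1]-c[1])<r)&(abs(p[:,2]-ztop)<band)]
        if len(q)<20: print(n,"few",len(q));continue
        A=np.c_[q[:,:2]-c[:2],np.ones(len(q))];k=np.ones(len(q),bool)
        for _ in range(4):
            f=np.linalg.lstsq(A[k],q[k,2],rcond=None)[0];e=q[:,2]-A@f;k=e>-.003
        h=cv2.fitEllipse(q[k][:,:2].astype(np.float32)*1000)
        print(n,len(q),k.sum(),"c",np.array(h[0])/1000,np.array(h[1]),"plane",f.round(3))
E
python3 - <<'E'
from h import *
A=110
move_straight(*tcp([.62,-.03,.16],90,*PH),max_speed=.2)
p,r=tcp(DEST+[0,0,.14],A,*PH); move_straight(p,r,max_speed=.15)
move_straight(*tcp(DEST+[0,0,.04],A,*PH),max_speed=.12)
o=get_obs();print(o["clock"],o["eef_pos"],o["force"],p)
rim(DEST,DEST[2]+.18)
s=snapshot("side")["pixels"][...,::-1]
cv2.imwrite("pics/side3.png",cv2.resize(s[60:260,170:370],(500,500),interpolation=cv2.INTER_CUBIC))
E
```

```text
11.1417 [0.54853007 0.16513692 0.16859174] [ 0.2964617  -0.18400205 -2.6377523 ] [0.54792057 0.16491525 0.26790424]
top 175 126 c [0.56805731 0.10804124] [61.8157959  62.22112656] plane [-0.008 -0.01   0.196]
side 202 97 c [0.56896198 0.10547507] [61.90222931 64.54651642] plane [-0.006 -0.002  0.197]
```

View pics/side3.png

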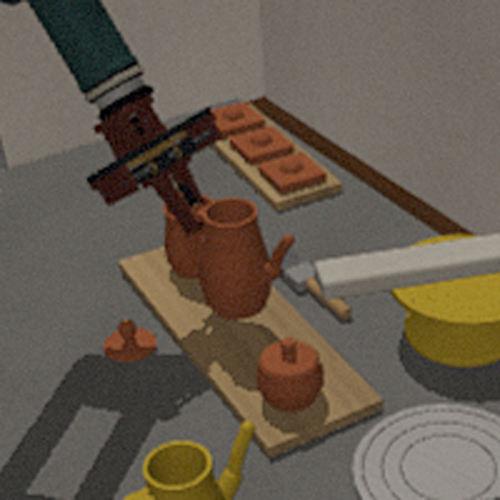

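The pot is level (slope under 0.01) over the free space at (235,270). I'll lower it until it touches, then release, back off and measure its rim.

```bash
python3 - <<'E'
from h import *
A=110
move_straight(*tcp(DEST+[0,0,.008],A,*PH),max_speed=.08)
print(move_straight(*tcp(DEST+[0,0,-.004],A,*PH),max_speed=.015,threshold=2.5))
o=get_obs();print(o["clock"],o["eef_pos"],o["force"],tcp(DEST,A,*PH)[0])
command_gripper(.35); sleep(.3)
p=o["eef_pos"];z=R.from_rotvec(ori(A)).as_matrix()[:,2]
move_straight(p-.06*z,max_speed=.1)
move_straight(p-.14*z,max_speed=.2)
rim(DEST,DEST[2]+.14); print(get_obs()["clock"])
move_pose(LID+[0,0,.15],ori(30,0)) if 0 else None
for a in (0,30,60,90): print(a,np.round(solve_ik(LID+[0,0,.033],ori(a,0)),2),np.round(solve_ik(DEST+[0,0,.166],ori(a,0)),2))
E
```

```text
True
12.4 [0.54803138 0.16510343 0.12813167] [1.01496116 0.79328096 3.41310425] [0.54792057 0.16491525 0.12790424]
top 156 117 c [0.5674118  0.10794267] [61.18538666 63.32190323] plane [-0.007 -0.005  0.156]
side 180 94 c [0.56806464 0.10509941] [61.73103333 62.93232346] plane [0.005 0.007 0.157]
14.55
0 [ 0.23  0.48  1.98 -0.    0.68  1.8 ] [ 0.07  0.38  1.62 -0.    1.14  1.64]
30 [ 0.23  0.48  1.98 -0.    0.68  1.28] [ 0.07  0.38  1.62 -0.    1.14  1.11]
60 [0.23 0.48 1.98 0.   0.68 0.76] [0.07 0.38 1.62 0.   1.14 0.59]
90 [ 0.23  0.48  1.98 -0.    0.68  0.23] [ 0.07  0.38  1.62 -0.    1.14  0.07]
```

```bash
cat >> h.py <<'E'
LID=np.array([.4391,.175,0]);POTB=np.array([.5678,.1065,.018])
E
python3 - <<'E'
from h import *
o0=ori(0,0)
move_pose(LID+[0,0,.13],o0)
print(move_straight(LID+[0,0,.033],max_speed=.12,threshold=6))
command_gripper(0,20)
o=get_obs();print(o["clock"],o["eef_pos"],o["force"],o["grip_width"])
move_straight(LID+[0,0,.23],max_speed=.2)
o=get_obs();print(o["force"],o["grip_width"])
move_straight(POTB+[0,0,.21],max_speed=.2)
s=snapshot("side")["pixels"][...,::-1]
cv2.imwrite("pics/side4.png",cv2.resize(s[80:220,200:340],(500,500),interpolation=cv2.INTER_CUBIC))
p=terra_pts()
for n in p:
    q=p[n];q=q[(np.hypot(*(q[:,:2]-POTB[:2]).T)<.05)&(q[:,2]>.176)&(q[:,2]<.215)]
    h=cv2.convexHull(q[:,:2].astype(np.float32)) if len(q) else None
    print(n,len(q),h is not None and cv2.minEnclosingCircle(h), np.median(q,0) if len(q) else 0)
E
```

```text
False
17.0333 [0.43976293 0.17525242 0.03361079] [-0.1641374   0.69882601  3.48391374] 0.24103495990817755
[ 0.14794264  0.41998807 -0.4711459 ] 0.23723907537188899
top 185 ((0.5644623041152954, 0.10598545521497726), 0.034011226147413254) [0.5457029  0.10147511 0.20562807]
side 179 ((0.5620945692062378, 0.10037168860435486), 0.03564821556210518) [0.55573789 0.09184326 0.2078343 ]
```

View pics/side4.png

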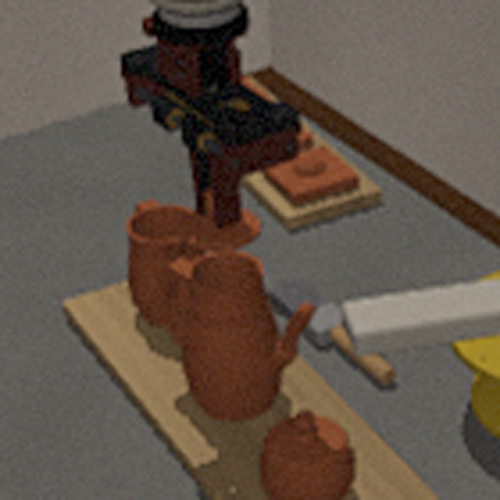

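The lid hangs level above the mouth at (235,225). I'll lower it in.

```bash
python3 - <<'E'
from h import *
move_straight(POTB+[0,0,.177],max_speed=.08)
print(move_straight(POTB+[0,0,.160],max_speed=.02,threshold=2.5))
o=get_obs();print(o["clock"],o["eef_pos"],o["force"])
command_gripper(.5); sleep(.3)
move_straight(o["eef_pos"]+[0,0,.10],max_speed=.15)
move_pose(*tcp(JUG,JA,*JH,back=.15))
p=terra_pts()
for n in p:
    q=p[n];e=np.hypot(*(q[:,:2]-POTB[:2]).T);q=q[e<.045]
    k=q[q[:,2]>.183]; dsc=q[(q[:,2]>.158)&(q[:,2]<.174)]
    f=np.linalg.lstsq(np.c_[dsc[:,:2]-POTB[:2],np.ones(len(dsc))],dsc[:,2],rcond=None)[0]
    print(n,"knob",k.mean(0) if len(k) else 0,len(k),"disc",len(dsc),f.round(3),cv2.minEnclosingCircle(dsc[:,:2].astype(np.float32)))
rim(JUG,.118)
print(get_obs()["clock"])
s=snapshot("top")["pixels"][...,::-1]; t=snapshot("side")["pixels"][...,::-1]
cv2.imwrite("pics/a5.png",np.hstack([cv2.resize(i,(400,400),interpolation=cv2.INTER_CUBIC) for i in (s[120:270,150:300],t[80:230,200:350])]))
E
```

```text
True
20.325 [0.56785667 0.10674369 0.18477643] [0.44900314 0.46416903 3.57897544]
top knob [0.56589527 0.10467926 0.19382503] 54 disc 423 [0.011 0.003 0.163] ((0.5665138363838196, 0.10574150830507278), 0.03465697169303894)
side knob [0.56425167 0.09823219 0.19221485] 41 disc 209 [0.03  0.026 0.165] ((0.5666069984436035, 0.10135800391435623), 0.03562219440937042)
top 233 163 c [0.59335736 0.27348981] [61.17895889 88.3287735 ] plane [-0.005 -0.044  0.116]
side 163 96 c [0.59443994 0.26916   ] [60.35432434 89.79987335] plane [-0.026 -0.038  0.117]
23.4167
```

View pics/a5.png

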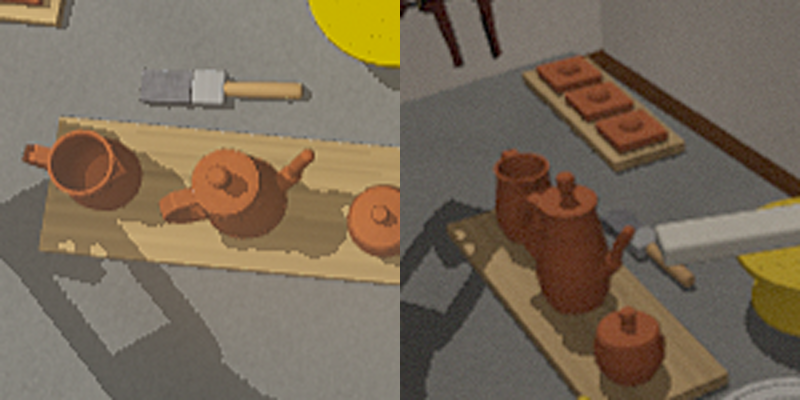

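The lid is seated: disc top at 0.164, level and centred at crop (225,185). The jug is undisturbed at (85,163), with its handle at (35,155). Next I'll grip the jug and lift it over to the wheel.

```bash
python3 - <<'E'
from h import *
print(move_straight(*tcp(JUG,JA,*JH),max_speed=.12,threshold=8))
command_gripper(0,45)
o=get_obs();print(o["clock"],o["eef_pos"],o["force"],o["grip_width"])
move_straight(*tcp(JUG+[0,0,.02],JA,*JH),max_speed=.04); sleep(.2)
o=get_obs();print(o["force"],o["grip_width"],o["grip_force"])
if o["grip_width"]>.12:
    move_straight(*tcp(JUG+[0,0,.235],JA,*JH),max_speed=.2)
    rim(JUG,.235+.118,band=.02)
    move_straight(*tcp([.64,-.13,.235],UA,*JH),max_speed=.2)
    u=np.array([np.cos(np.radians(UA)),np.sin(np.radians(UA)),0])
    move_straight(*tcp(WHEEL+.18*u+[0,0,.04],UA,*JH),max_speed=.15)
    o=get_obs();print(o["clock"],o["force"],o["grip_width"])
    rim(WHEEL+.18*u,.09+.04+.1)
    s=snapshot("top")["pixels"][...,::-1]; t=snapshot("side")["pixels"][...,::-1]
    cv2.imwrite("pics/a6.png",np.hstack([cv2.resize(i,(400,400),interpolation=cv2.INTER_CUBIC) for i in (s[90:290,250:450],t[100:300,230:430])]))
E
```

```text
False
25.4417 [0.60121979 0.32681841 0.09607857] [-0.13546657  0.84076169  1.7004865 ] 0.20329127308843853
[-0.38996151  0.31290633 -2.95556638] 0.20259137746370842 45.701018814470444
top 507 302 c [0.59300104 0.2737514 ] [61.75123978 91.12134552] plane [-0.011 -0.045  0.349]
side 280 116 c [0.59319379 0.27134424] [61.19326401 95.87388611] plane [-0.015 -0.021  0.35 ]
30.6583 [-0.1721896   0.83151252 -1.84297428] 0.20104522960213647
top 283 182 c [ 0.64069238 -0.13602106] [61.57279205 91.60094452] plane [-0.029 -0.024  0.229]
side 79 43 c [ 0.64480902 -0.12611258] [ 33.47530365 118.4197464 ] plane [ 0.07  -0.021  0.23 ]
```

View pics/a6.png

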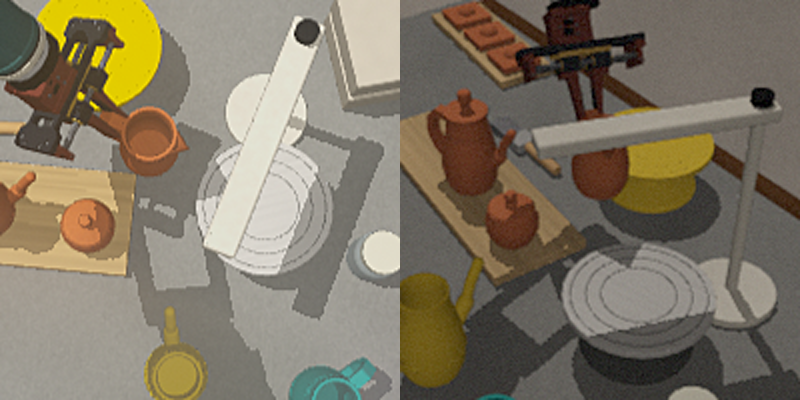

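The jug hangs upright at crop (150,140) and the wheel is free at (265,210). I'll slide it in under the bar and set it down.

```bash
python3 - <<'E'
from h import *
u=np.array([np.cos(np.radians(UA)),np.sin(np.radians(UA)),0])
move_straight(*tcp(WHEEL+.03*u+[0,0,.02],UA,*JH),max_speed=.12)
move_straight(*tcp(WHEEL+[0,0,.008],UA,*JH),max_speed=.06)
print(move_straight(*tcp(WHEEL+[0,0,-.004],UA,*JH),max_speed=.015,threshold=2.5))
o=get_obs();print(o["clock"],o["eef_pos"],o["force"],tcp(WHEEL,UA,*JH)[0])
command_gripper(.35); sleep(.3)
z=R.from_rotvec(ori(UA)).as_matrix()[:,2]
move_straight(o["eef_pos"]-.06*z,max_speed=.1)
move_straight(o["eef_pos"]-.2*z,max_speed=.2)
sleep(.3)
rim(WHEEL,.19);rim(POTB,.165,r=.05); print(get_obs()["clock"])
s=snapshot("top")["pixels"][...,::-1]; t=snapshot("side")["pixels"][...,::-1]
cv2.imwrite("pics/a7.png",np.hstack([cv2.resize(i,(400,400),interpolation=cv2.INTER_CUBIC) for i in (s[70:330,180:440],t[80:320,200:440])]))
E
```

```text
True
33.525 [ 0.5940955  -0.25465134  0.16798604] [0.51292589 0.41498885 3.87757492] [ 0.59393899 -0.25484327  0.16790424]
top 150 115 c [ 0.57651331 -0.29450262] [ 64.42030334 105.65815735] plane [-0.041 -0.049  0.187]
side 331 189 c [ 0.57395044 -0.30815009] [61.64897156 87.15996552] plane [-0.013 -0.039  0.19 ]
top 371 332 c [0.56636377 0.1056332 ] [53.48410034 56.21606445] plane [-0.01   0.017  0.164]
side 229 183 c [0.56576111 0.09991207] [53.71149063 56.43922043] plane [0.    0.021 0.166]
36.375
```

View pics/a7.png

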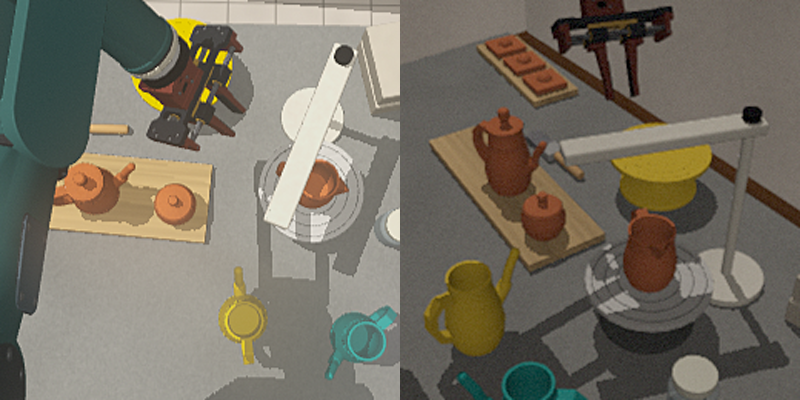

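The jug stands upright in the middle of the wheel, at (315,185) in the top crop and (652,255) in the side crop. The lidded pot stands on the board at (95,190), and the bystanders are in place. I'll hand in.

```bash
python3 -c "from plant import *;print(finish_job())"
```

```text
the job is handed in; nothing more can be done
None
```

The job is handed in, with no verdict shown: the coffee pot stands upright on the ware board with its lid seated, the milk jug stands in the middle of the wheel, and by the last pictures the lamp, bowl, jar and brush look undisturbed.

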